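# Sort look-alike pressing weights by feel and dock them

### The job

The three knobbed pressing weights on the conservation table look alike, but one is solid, one is a filled canister and one is hollow: lift each by its knob to feel how heavy it is, then press it fully home, past the spring catches, in its dock: the solid one in the blue dock, the filled one in the yellow and the hollow one in the red. Lower and press gently, keep the weights upright, and leave everything else on the table where it is.

Things in the scene. Friction and masses are not known exactly. Their poses are not given: they have to be found in the camera images.
- weight_a: pressing weight, outwardly exactly like weight_b and weight_c: upright grey cylinder 60 mm in diameter, 74 mm high, 3 mm bevel round the foot, a deep steel groove from 6 to 29 mm up and a steel band; on top a round wooden knob 26 mm in diameter, 40 mm high (74 to 114 mm above the origin), to take from above. Stands on the table (z = 0). Origin: centre of the underside; z up its axis
- weight_b: pressing weight, looks and measures as weight_a, same origin. The solid weight has a mass of about 600 g (540 to 660), the filled canister about 340 g (310 to 370), the hollow one about 155 g. Which of the three names is which class changes every time and cannot be seen
- weight_c: pressing weight, looks and measures as weight_a, same origin. Of the three weights one is solid, one filled, one hollow. The core inside has 1 to 2 mm of play
- dock_blue: blue dock, for the solid weight: block 100 x 100 x 40 mm fixed on the table, with a round well 62 mm in diameter, open upward, in the middle of its top. Origin: centre of the underside; mouth of the well 40 mm above it; sprung black floor 12 mm above it, giving way 4 mm under about 12 N. x: along the line through the two steel strips on top, where the catches sit
- dock_yellow: yellow dock, for the filled weight; built, sized and with its origin as dock_blue. In every dock two sprung catches stand 4 mm out of opposite walls of the well. A weight lands on them with its underside 30 mm above the origin and must be pressed down past them (a push of up to 8 N, less for the heavier ones); at 20 to 17 mm they snap into its groove
- dock_red: red dock, for the hollow weight; built, sized and with its origin as dock_blue. Home, a weight rests on the floor of the well, 10 to 12 mm above the origin, and the catches do not touch it. All contact forces of a weight and a dock added up, the catches' squeeze of about 20 N included, must stay under 45 N: a slow push of up to 15 N is safe
- spool: bystander, not to be disturbed: green spool, 34 mm across, 36 mm high; origin at the centre of its underside
- jar: bystander, not to be disturbed: small amber glass jar, 36 mm across, 45 mm high; origin at the centre of its underside
- tape_case: bystander, not to be disturbed: yellow tape-measure case 60 x 60 x 22 mm; origin at the centre of its underside
- dish: bystander, not to be disturbed: white ceramic dish 80 mm across, 22 mm high; origin at the centre of its underside
- brush: bystander, not to be disturbed: brush 160 mm long, lying flat; origin on its underside, x along its length
- spatula: bystander, not to be disturbed: spatula 180 mm long, lying flat; origin on its underside, x along its length
Not all that is in view belongs to the job. What is shaped like the weight_b but orange or purple is not meant.

How it is judged:
By the outcome, as a careful person would: the job done as asked, in the order asked, and still so for the second after the job is handed in, with the robot touching nothing.
It also fails if it takes over 72 s, if anything falls off the work surface, if the arm or the gripper's body presses on something with over 40 N, if the wrist force passes 120 N, or if a joint passes its speed limit or range.

### The arm

A 6-joint arm with a two-finger parallel gripper is mounted at the origin on the work surface. World frame = base frame: x ahead of the robot, y to its left, z up, the work surface at z = 0. Lengths are in mm, angles in rad, forces in N, time in s.
With the tool pointing down it reaches from about 425 to 950 mm from the base axis. Payload 14.7 kg.
Tool frame: the origin (TCP) lies at the very end of the fingers, on their centre line; the grasp point (between the pads) lies ctrl.hold_point_z behind it (ctrl.hold_point_z is the distance from the TCP to the grasp point, in mm); z points along the fingers, y is the line along which they close (so a half turn about z gives the same grasp; the last joint's range is limited). The gripper opens to 85 mm and grips with 20 to 120 N. Pads are 22 mm wide; open, the fingers measure 114 mm over their backs; the gripper's body (76 mm by 85 mm) begins 54 mm behind the grasp point. The pads swing forward as they close: fully open they stand 13 mm farther back than shut.
Start: joints at [-1.187, 0.48, 1.596, -0, 1.065, -0.047], TCP at [271.453, -590.598, 231.297] pointing down, gripper open.
Joint ranges: [-2.75, 2.75], [-0.82, 2.05], [0.23, 2.67], [-1.56, 4.7], [0.09, 2.69], [-2.92, 2.92]. Speed limits (rad/s): [1.89, 1.89, 2.39, 3.01, 3.01, 3.01].

### API

Orientations are given as a unit quaternion [x, y, z, w].
In Python, from rig import ctrl, get_image gives the robot as it stands.
- The arm moves only by the shell command python3 -m crank 'ROWS' [FORCE]. ROWS is JSON, a list of rows, each a list of 5 numbers: the shift along the tool's x, y, z in mm, then the turn about the tool's z in rad, then the finger opening in mm, from 0 to 85.4. In form: [[dx, dy, dz, spin, claw], ...]. A call has 1 to 8 rows; each row is the pose to reach, as a shift and turn from the pose commanded when the call began, along the tool's axes at that moment; what a row does not reach only later rows make up. A row lasts 1/12 s, in which the tool goes at most 41.7 mm and 7.16 degrees, less where a joint would pass 70% of its speed; a pose out of reach is approached as far as the arm can. A call with a gripper value outside its range is refused whole. The fingers move at their own pace and stop on an object; FORCE is the grip in N (left out, the last holds). Time passes only in rows, so rows that repeat a pose let the fingers close. It gives the time, the measured TCP pose, the force, the opening and the grip force at its end, in the units of the state.
- ctrl.sense(): the state, without advancing time (a new reading comes with each control period).
- get_image(name): name is "scene" or "top" or "wrist"; returns a dict with "pixels" (400x640x3 uint8, red, green, blue), "vfov" (degrees; the focal length in pixels is half the picture's height over the tangent of half this angle, whatever the lens; pixels are square), "cx", "cy" (the principal point, pixels), "rvec" (rotation vector, rad) and "tvec" (3), from world to camera coordinates, as OpenCV has them. Camera axes: x right, y down, z forward; pixel columns grow to the right and rows downward; lengths in mm; the calibration is good to about 2 mm. A picture is of the moment at which its call begins. There is no depth.
- ctrl.job_done(): hands the job in; it is judged then, once.
The state is a dict: "time": time; "joint_positions": joint angles; "joint_velocities": joint speeds; "joint_efforts": joint torques, N m; "position": TCP position; "eef_rot": TCP orientation; "wrist_force": force on the tool from outside, world axes, zero at the start; "ft_torque": the same for the moment, N m; "finger_gap": finger opening in mm; "grip_force": force on a finger pad.
Only numpy, scipy, OpenCV 4.12 (cv2) and the standard library are available. Lean on these libraries where they do the work, as an engineer would, in place of code of your own. Each camera call takes 0.05 s, during which the arm holds its last target. There are 200 camera calls.

## Working session

There is one attempt and no reset: what is moved stays moved. The work goes in short steps, Python scripts to look and compute and a shell command to move; the robot and the scene stay as the last step left them, time stands still between calls to the robot, and variables do not carry over. Pictures are saved under pics/ and viewed, at most 10 in all, crops included, and the job is handed in when it is done.

```bash
mkdir -p pics; ls
python3 - <<'E'
from rig import ctrl,get_image
import cv2,json
for n in("scene","top"):
    d=get_image(n);cv2.imwrite(f"pics/{n}0.png",d["pixels"][:,:,::-1]);print(n,d["vfov"],d["cx"],d["cy"],d["rvec"],d["tvec"],{k for k in d})
print(ctrl.hold_point_z,ctrl.sense())
E
```

```text
pics
scene 56.40999004467055 317.08871545511175 198.89187285676974 [ 1.70363514  2.17418794 -0.58219366] [ 145.53672213 -447.02645804 1144.40580616] {'cx', 'rvec', 'pixels', 'cy', 'tvec', 'vfov'}
top 43.29898080116091 319.27840985013285 189.60415354830826 [ 2.14803974 -2.19170935  0.10300391] [  15.93286545  559.00816877 1342.57399513] {'cx', 'rvec', 'pixels', 'cy', 'tvec', 'vfov'}
18.700000000000003 {'time': 0.1, 'joint_positions': array([-1.18662175e+00,  4.80761967e-01,  1.59682803e+00,  7.34358594e-06,
        1.06510653e+00, -4.65593651e-02]), 'joint_velocities': array([-1.18316667e-03, -1.95601093e-03, -1.54293565e-03,  8.89814433e-05,
       -5.23149115e-06, -1.60399767e-03]), 'joint_efforts': array([ 1.70998110e-04, -9.52257800e+01, -4.31039786e+01, -8.31194620e-05,
        5.33756931e-03, -9.35388880e-05]), 'position': array([ 271.30152883, -590.25346752,  230.73481633]), 'eef_rot': array([ 9.76898268e-01,  2.13704162e-01, -8.95639919e-05, -5.44632966e-04]), 'wrist_force': array([ 0.11991011,  0.20147969, -0.08347844]), 'ft_torque': array([ 0.06358603, -0.04437192, -0.0096875 ]), 'grip_force': 0.0, 'finger_gap': 85.74928511059314}
```

View pics/scene0.png

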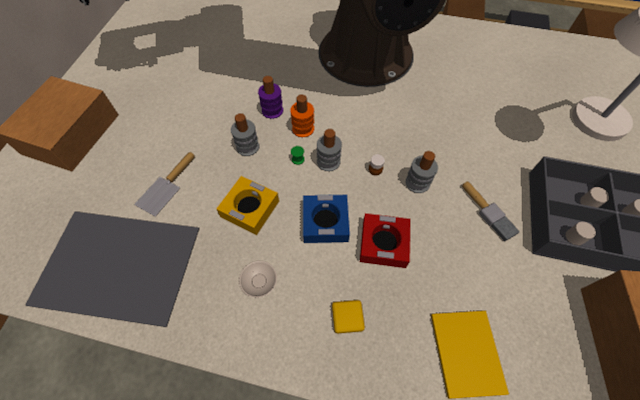

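View pics/top0.png

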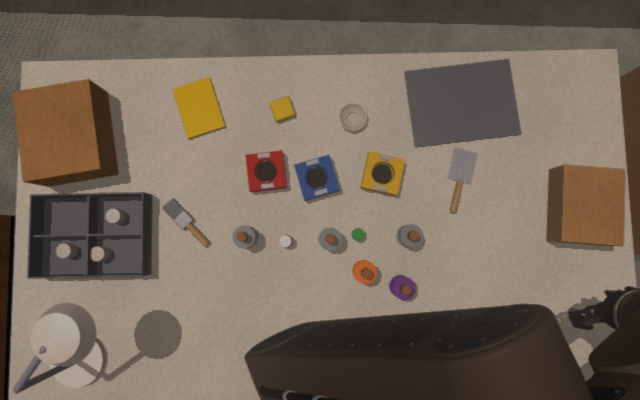

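Top view: the grey weights are at (245,237), (331,239) and (411,236). The docks are red (266,171), blue (317,177) and yellow (383,174). The jar is at (286,241) and the spool at (358,235). The orange (365,272) and purple (402,288) lookalikes are not meant, because only the three grey ones fit the description. Silhouette centroids of these centrally symmetric bodies lie at mid-height, so I cast rays there.

```bash
cat > h.py <<'E'
import cv2,numpy as np
from rig import ctrl,get_image
def cam(n):
    d=get_image(n);f=200/np.tan(np.radians(d["vfov"]/2));R=cv2.Rodrigues(np.array(d["rvec"]))[0];t=np.array(d["tvec"])
    return dict(img=np.ascontiguousarray(d["pixels"]),f=f,R=R,t=t,c=np.array([d["cx"],d["cy"]]),C=-R.T@t)
def plane(k,p,z):
    v=k["R"].T@np.array([*((np.array(p)-k["c"])/k["f"]),1]);return k["C"]+v*(z-k["C"][2])/v[2]
def proj(k,P):
    q=k["R"]@np.array(P,float)+k["t"];return k["c"]+k["f"]*q[:2]/q[2]
HSV=dict(red=[(0,170,60),(6,255,255)],red2=[(174,170,60),(180,255,255)],blue=[(100,140,40),(125,255,255)],yellow=[(20,180,90),(30,255,255)],brown=[(5,90,40),(16,215,190)],green=[(50,120,40),(80,255,255)],orange=[(5,216,120),(18,255,255)],purple=[(126,100,40),(160,255,255)])
def blobs(k,col,amin,amax):
    h=cv2.cvtColor(k["img"],cv2.COLOR_RGB2HSV);m=cv2.inRange(h,*map(np.array,HSV[col]))
    if col=="red": m|=cv2.inRange(h,*map(np.array,HSV["red2"]))
    m=cv2.morphologyEx(m,cv2.MORPH_CLOSE,np.ones((3,3)));out=[]
    for c in cv2.findContours(m,cv2.RETR_EXTERNAL,cv2.CHAIN_APPROX_NONE)[0]:
        c=cv2.convexHull(c);M=cv2.moments(c)
        if amin<M["m00"]<amax: out.append((np.array([M["m10"],M["m01"]])/M["m00"],M["m00"],cv2.minAreaRect(c)))
    return out
E
python3 - <<'E'
from h import *
np.set_printoptions(precision=1,suppress=True)
for n in("top","scene"):
    k=cam(n);print(n,"C",k["C"])
    for col,z,a,b in(("brown",94,20,600),("red",20,600,5000),("blue",20,600,5000),("yellow",20,600,5000),("green",18,20,400)):
        for c,A,r in blobs(k,col,a,b): print(col,c,A,plane(k,c,z)[:2],np.array(r[1]),round(r[2],1))
    q=k["img"][140:310,190:440] if n=="top" else k["img"][60:270,200:460]
    cv2.imwrite(f"pics/{n}1.png",cv2.resize(q,None,fx=2.8,fy=2.8,interpolation=cv2.INTER_CUBIC)[:,:,::-1])
E
```

```text
top C [ 425.6    2.2 1390.7]
brown [632.5 392.6] 187.0 [  30.8 -762.7] [17. 19.] 90.0
brown [622.5 368.8] 319.5 [  88.5 -742.5] [12. 41.] 90.0
brown [405.5 289.1] 79.5 [ 294.8 -208.9] [10.6  9.2] 45.0
brown [364.4 271.7] 468.5 [ 340.5 -106.2] [25.5 22.6] 45.0
brown [204.2 240.6] 42.5 [427.3 302.1] [10.3  6.3] 83.7
brown [329.8 238.5] 65.5 [426.4 -19.8] [9. 9.] 90.0
brown [241.7 236.5] 73.5 [436.  205.9] [ 9. 10.] 90.0
brown [413.3 235.4] 81.0 [ 430.  -233.9] [ 9. 11.] 90.0
brown [195.4 231.3] 36.0 [451.6 324.8] [7.8 6.4] 45.0
brown [455.9 196.7] 190.5 [ 527.2 -347.4] [ 6.5 32. ] 12.5
brown [257.8 166.2] 30.0 [617. 163.] [ 3.7 11.4] 35.5
yellow [198.4 107.6] 1968.0 [795.8 336.2] [51.6 38.7] 72.5
green [357.5 234. ] 58.0 [437.1 -96.6] [8.4 8.2] 78.7
scene C [965.   89.2 769. ]
brown [  2.6 319.7] 60.5 [ 958.9 -484.1] [15.  7.] 90.0
brown [408.7 225.7] 45.5 [604.5 188.4] [23.3  3.8] 80.1
brown [375.1 169.5] 92.0 [485.7 100.7] [13.6  8.5] 9.5
brown [426.9 159.9] 185.0 [432.8 208.1] [11.2 19.7] 26.6
brown [329.  137.7] 164.5 [423.5 -17. ] [18. 10.] 90.0
brown [240.9 122. ] 167.0 [ 427.  -230.5] [18.7 10.4] 77.5
brown [303.7 112.3] 594.5 [361.8 -93.7] [37.2 21.9] 46.3
brown [267.9  83.9] 154.0 [ 290.7 -206.8] [18.3 10. ] 84.8
brown [542.7   0.7] 25.5 [-241.  489.] [ 2. 23.] 90.0
red [385.2 240.5] 2287.0 [612.7 154. ] [49.6 48.6] 7.1
blue [325.2 218.7] 2041.5 [592.2  15.1] [46.3 45.2] 88.5
yellow [468.3 354.9] 4900.5 [805.6 339.7] [93.7 59.4] 78.3
yellow [347.6 316.3] 905.0 [790.4 106.8] [31.2 30.3] 84.6
yellow [247.9 204.5] 2107.5 [ 599.1 -165.8] [51.9 46.5] 26.6
green [297.2 154.7] 181.0 [434. -94.] [17. 12.] 90.0
```

View pics/top1.png

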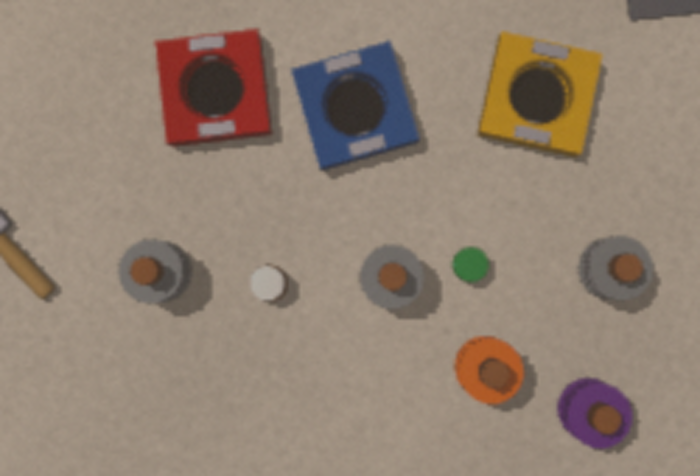

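The crop shows three grey weights with brown knobs at crop (146,270), (393,277) and (628,267), clear of the orange and purple decoys at (490,370) and (597,415). The docks are red, blue and yellow along the top. The knobs measure consistently in both views; the dock masks need looser thresholds in the top view.

```bash
sed -i 's/red=\[(0,170,60)/red=[(0,140,40)/; s/red2=\[(174,170,60)/red2=[(172,140,40)/; s/yellow=\[(20,180,90)/yellow=[(18,150,70)/' h.py
python3 - <<'E'
from h import *
np.set_printoptions(precision=1,suppress=True)
k=cam("top");im=k["img"]
for p in((252,160),(303,168),(370,165),(266,171)): print(p,cv2.cvtColor(im[p[1]:p[1]+1,p[0]:p[0]+1],cv2.COLOR_RGB2HSV)[0,0],im[p[1],p[0]])
for n in("top","scene"):
    k=cam(n)
    for col in("red","blue","yellow"):
        for c,A,r in blobs(k,col,300,5000): print(n,col,c,A,plane(k,c,20)[:2],np.array(r[1]),round(r[2],1))
    # dark wells
    g=k["img"].max(axis=2);m=(g<48).astype(np.uint8)
    for c in cv2.findContours(m,cv2.RETR_EXTERNAL,cv2.CHAIN_APPROX_NONE)[0]:
        if 150<cv2.contourArea(c)<900:
            e=cv2.fitEllipse(c);print(n,"dark",np.array(e[0]),np.array(e[1]),plane(k,e[0],40)[:2],plane(k,e[0],12)[:2])
E
```

```text
(252, 160) [  2 187 142] [142  45  38]
(303, 168) [110 125 108] [ 55  73 108]
(370, 165) [ 21 200 170] [170 128  37]
(266, 171) [12 61 54] [54 46 41]
top red [265.6 170.7] 1333.0 [615. 151.] [37.  36.8] 83.7
top yellow [382.6 173.1] 1370.0 [ 601.9 -169.8] [37.4 37.2] 12.5
top yellow [282.  108.6] 407.5 [788.1 103.7] [20.9 20.6] 71.6
top yellow [198.5 107.7] 2017.5 [795.5 336. ] [52.3 38.9] 72.5
top dark [298.7 396. ] [ 7. 30.] [22.2 68.5] [13.8 69.9]
top dark [272.  392.3] [10.4 29.1] [ 32.6 137.7] [ 24.4 140.5]
top dark [283.1 335.7] [ 6.5 49.3] [175.5 107. ] [170.3 109.2]
top dark [ 94.  256.4] [13.1 42.9] [391.5 608.2] [390.8 620.8]
top dark [146.5 234.6] [  7.1 107.4] [446.6 468.9] [447.  478.5]
top dark [154.4 230.7] [ 63.  135.5] [456.4 447.9] [457.  457.2]
scene red [385.2 240.5] 2307.5 [612.8 154.1] [50.2 49. ] 6.8
scene blue [325.2 218.7] 2041.5 [592.2  15.1] [46.3 45.2] 88.5
scene yellow [468. 355.] 4996.5 [805.8 339.1] [93.7 60.5] 78.4
scene yellow [347.6 316.3] 917.0 [790.3 106.8] [31.7 30.3] 84.3
scene yellow [248.1 204.4] 2135.5 [ 598.8 -165.6] [51.9 46.5] 26.6
scene dark [384.9 240.1] [17.6 24.5] [621.4 151.6] [608.2 154. ]
scene dark [629.8 222.7] [14.3 23.8] [453.5 661.9] [433.9 683.9]
scene dark [326.3 217.6] [17.5 25.2] [599.1  18.7] [585.  16.]
scene dark [248.1 204.4] [14.3 21.6] [ 608.5 -158.7] [ 594.8 -168.2]
scene dark [525.6  19.1] [13.2 66.5] [-225.6  464.1] [-271.4  478.5]
```

```bash
python3 -m crank '[[30,-26,0,0.1,85],[60,-54,0,0.2,85],[92,-82,0,0.3,85],[124,-110,0,0.431,85],[156,-138,0,0.431,85],[186,-166,0,0.431,85],[216,-192,0,0.431,85],[240,-214,0,0.431,85]]'
python3 - <<'E'
from h import *
print(ctrl.sense()["position"],ctrl.sense()["eef_rot"],ctrl.sense()["joint_positions"])
E
```

```text
time: 1.02
position: [400.7, -293.5, 231.5]
eef_rot: [1.0, -0.0, 0.0, -0.0]
wrist_force: [1.3, -0.9, -0.4]
finger_gap: 85.0
grip_force: 0.0
[ 400.65885252 -293.54407804  231.46251388] [ 9.99999987e-01 -4.98451746e-05  1.42359764e-04 -4.93391460e-05] [-6.93542308e-01  2.66252576e-01  1.94025246e+00  3.20530769e-04
  9.34931760e-01  8.77163374e-01]
```

```bash
python3 -m crank '[[14,-31,25,0,85],[28,-61.5,50,0,85],[28,-61.5,50,0,85],[28,-61.5,50,0,85]]'
python3 - <<'E'
from h import *
np.set_printoptions(precision=1,suppress=True)
k=cam("wrist");print(ctrl.sense()["position"],k["C"],k["R"])
cv2.imwrite("pics/w0.png",k["img"][:,:,::-1])
for c,A,r in blobs(k,"brown",100,60000): print(c,A,plane(k,c,114)[:2],plane(k,c,94)[:2])
for n in("scene",):
    k=cam(n)
    for c,A,r in blobs(k,"brown",100,300): print(n,c,A,plane(k,c,94)[:2])
E
```

```text
time: 1.35
position: [428.1, -232.5, 180.4]
eef_rot: [1.0, 0.002, -0.001, -0.001]
wrist_force: [-0.2, -0.6, 0.5]
finger_gap: 85.0
grip_force: 0.0
[ 428.3 -234.   181.2] [ 501.3 -231.8  322.2] [[ 0.  -1.  -0. ]
 [-1.  -0.   0.3]
 [-0.3  0.  -1. ]]
[289.9 364.4] 835.0 [ 325.2 -209.3] [ 308.2 -207.2]
[145.6 291. ] 773.5 [ 382.4 -116.5] [ 371.  -105.5]
[216.3 269.2] 538.0 [ 398.1 -164. ] [ 388.2 -157.5]
[ 19.  211.5] 1493.5 [436.6 -46.9] [430.4 -29.2]
[320.6 213.2] 1672.0 [ 435.8 -230.7] [ 429.6 -230.6]
scene [426.9 159.8] 183.5 [432.6 208.2]
scene [329.  137.7] 164.5 [423.5 -17. ]
scene [240.7 121.9] 173.5 [ 426.7 -231.1]
scene [267.9  84.2] 150.0 [ 291.7 -206.5]
scene [221.   13.2] 179.0 [  45.8 -428.4]
```

View pics/w0.png

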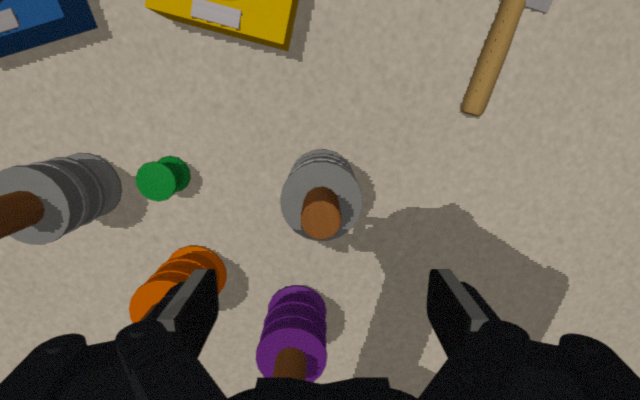

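The wrist picture shows the knob top at (321,213), centred between the open fingers at (195,330) and (450,330). Its position agrees with the other views, so I'm descending and gripping.

```bash
python3 -m crank '[[1,-1.5,30,0,85],[1,-1.5,60,0,85],[1,-1.5,85,0,85],[1,-1.5,99,0,85],[1,-1.5,99,0,60],[1,-1.5,99,0,30],[1,-1.5,99,0,10],[1,-1.5,99,0,10]]' 80
python3 -m crank '[[0,0,0,0,10],[0,0,0,0,10],[0,0,0,0,10],[0,0,0,0,10],[0,0,0,0,10]]'
```

```text
time: 2.12
position: [429.9, -233.9, 83.7]
eef_rot: [1.0, -0.0, 0.001, 0.001]
wrist_force: [0.1, -0.3, 0.8]
finger_gap: 38.4
grip_force: 0.0
time: 2.53
position: [429.9, -233.2, 83.6]
eef_rot: [1.0, -0.0, 0.001, 0.0]
wrist_force: [-0.4, 4.4, 12.1]
finger_gap: 24.0
grip_force: 77.7
```

```bash
python3 -m crank '[[0,0,-4,0,10],[0,0,-10,0,10],[0,0,-20,0,10],[0,0,-32,0,10],[0,0,-40,0,10],[0,0,-40,0,10],[0,0,-40,0,10],[0,0,-40,0,10]]'
python3 -m crank '[[0,0,0,0,10],[0,0,0,0,10],[0,0,0,0,10],[0,0,0,0,10]]'
python3 - <<'E'
from h import *
np.set_printoptions(precision=2,suppress=True)
s=ctrl.sense();print(s["wrist_force"],s["ft_torque"],s["position"])
for n in("scene","wrist"):
    k=cam(n)
    for c,A,r in blobs(k,"brown",100,2000): print(n,c,A,plane(k,c,134)[:2])
    cv2.imwrite(f"pics/{n}2.png",(k["img"] if n=="wrist" else cv2.resize(k["img"][60:260,180:460],None,fx=2.5,fy=2.5,interpolation=cv2.INTER_CUBIC))[:,:,::-1])
E
```

```text
time: 3.2
position: [429.0, -232.8, 122.2]
eef_rot: [1.0, -0.0, -0.0, -0.0]
wrist_force: [-0.2, 0.6, -5.8]
finger_gap: 23.8
grip_force: 78.8
time: 3.53
position: [429.0, -232.9, 122.0]
eef_rot: [1.0, -0.0, -0.0, -0.0]
wrist_force: [-0.5, -0.0, -6.3]
finger_gap: 24.5
grip_force: 78.8
[-0.55 -0.02 -6.31] [ 0.   -0.02  0.06] [ 429.03 -232.85  122.  ]
scene [426.86 159.9 ] 185.0 [464.32 201.07]
scene [329.01 137.74] 164.5 [455.57 -10.7 ]
scene [236.46 110.79] 150.5 [ 429.63 -232.66]
scene [303.71 112.28] 594.5 [397.53 -82.9 ]
scene [268.    83.96] 151.0 [ 330.76 -188.92]
scene [229.35  44.28] 164.0 [ 217.29 -329.43]
scene [594.8   18.36] 1937.5 [-119.95  598.57]
scene [473.79   9.95] 409.5 [-79.86 277.83]
wrist [118.42 312.22] 399.5 [ 418.56 -147.57]
wrist [194.98 291.03] 278.0 [ 428.36 -180.35]
```

View pics/wrist2.png

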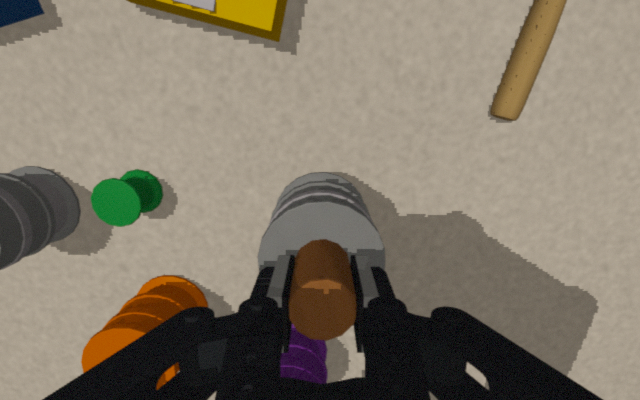

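Lifted, 6.3 N: this is the solid weight, so it goes in the blue dock. The picture shows it upright, knob at (322,290) between the pads. I'm moving to a viewpoint in front of the blue dock.

```bash
python3 -m crank '[[10,0,-25,0,10],[35,-10,-45,0,10],[60,-40,-50,0,10],[80,-75,-50,0,10],[91,-110,-50,0,10],[91,-145,-50,0,10],[91,-180,-50,0,10],[91,-210,-50,0,10]]'
python3 -m crank '[[0,-22,0,0,10],[0,-36,0,0,10],[0,-36,0,0,10],[0,-36,0,0,10],[0,-36,0,0,10]]'
python3 - <<'E'
from h import *
np.set_printoptions(precision=1,suppress=True)
print(ctrl.sense()["position"])
for n in("wrist","scene","top"):
    k=cam(n)
    if n=="wrist":
        cv2.imwrite("pics/w3.png",k["img"][:,:,::-1])
        im=k["img"];h=cv2.cvtColor(im,cv2.COLOR_RGB2HSV);m=cv2.inRange(h,(100,110,30),(125,255,255));
        for c in cv2.findContours(m,cv2.RETR_CCOMP,cv2.CHAIN_APPROX_NONE)[0]:
            if cv2.contourArea(c)>800:
                e=cv2.fitEllipse(c);print("cont",cv2.contourArea(c),c.min(axis=0),c.max(axis=0),plane(k,e[0],40)[:2],e)
    HSV["blue"][0]=(100,110,30)
    for c,A,r in blobs(k,"blue",500,90000): print(n,c,A,plane(k,c,20)[:2])
E
```

```text
time: 4.3
position: [519.8, -20.8, 172.1]
eef_rot: [1.0, 0.0, -0.0, -0.0]
wrist_force: [0.2, 0.4, -5.7]
finger_gap: 24.0
grip_force: 80.6
time: 4.72
position: [520.2, 12.7, 172.2]
eef_rot: [1.0, 0.0, -0.0, 0.0]
wrist_force: [0.3, 0.3, -6.8]
finger_gap: 24.4
grip_force: 80.5
[520.2  12.7 172.2]
cont 18805.5 [[237  10]] [[401 181]] [597.9  13.5] ((322.0196533203125, 95.0992202758789), (158.50904846191406, 166.179443359375), 178.9590301513672)
cont 841.5 [[312 142]] [[361 170]] [553.3   2.5] ((336.3683776855469, 156.170654296875), (20.252338409423828, 58.545631408691406), 74.9619369506836)
cont 4121.0 [[288  56]] [[356 143]] [594.4  13.5] ((322.0216064453125, 100.17220306396484), (66.1743392944336, 79.90738677978516), 167.77476501464844)
cont 1094.0 [[279  23]] [[333  57]] [634.7  24.2] ((306.6916198730469, 40.04439163208008), (24.075162887573242, 63.51490020751953), 73.23585510253906)
wrist [322.1  95.8] 19089.0 [597.7  13.4]
scene [325.2 218.5] 2064.5 [591.8  15. ]
```

View pics/w3.png

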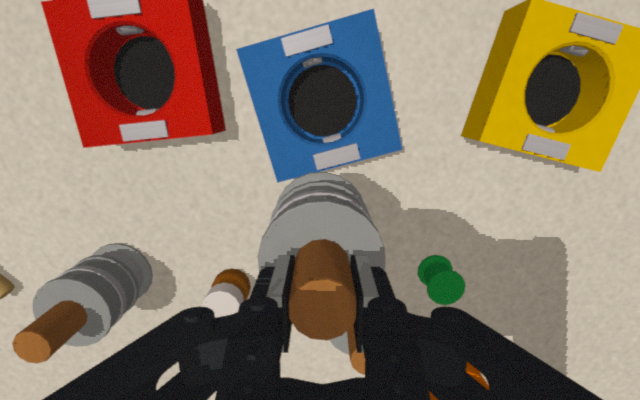

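Blue dock centred at (322,98): well rim and both strips agree. The held weight is centred at col 322, its foremost rim near row 172. I'm measuring the held weight's axis in this same camera to cancel calibration bias.

Run:
```python
from h import *
np.set_printoptions(precision=1,suppress=True)
k=cam("wrist");im=k["img"];p=ctrl.sense()["position"]
print(p,k["C"],"tcp proj",proj(k,[p[0],p[1],162.6]))
print("front rim",[plane(k,(322,r),z)[:2] for r,z in((172,90),(174,90))], "pred rows", proj(k,[p[0]+30,p[1],91.6]),proj(k,[p[0]+27,p[1],88.6]))
print("body edges top", plane(k,(259,250),162.6),plane(k,(384,250),162.6))
g=cv2.cvtColor(im,cv2.COLOR_RGB2GRAY);print(g[160:250:2,322])
h=cv2.cvtColor(im,cv2.COLOR_RGB2HSV)
for r in (190,200,240): print(r,''.join('#' if s<40 else '.' for s in h[r,240:400,1]))
m=cv2.inRange(h,(5,90,40),(16,215,200));
for c in cv2.findContours(m,cv2.RETR_EXTERNAL,cv2.CHAIN_APPROX_NONE)[0]:
    if cv2.contourArea(c)>1500: print(cv2.boundingRect(c))
# other docks
for col in("red","yellow"):
    hh=m=cv2.inRange(h,*map(np.array,HSV[col]))
    for c in cv2.findContours(m,cv2.RETR_CCOMP,cv2.CHAIN_APPROX_NONE)[0]:
        if cv2.contourArea(c)>500: e=cv2.fitEllipse(c);print(col,cv2.contourArea(c),np.array(e[0]),plane(k,e[0],40)[:2])
```

```text
[520.3  12.3 172.3] [593.3  12.9 314.2] tcp proj [323.8 265.9]
front rim [array([550.6,  13. ]), array([549.3,  13.1])] pred rows [323.2 173. ] [323.2 176.7]
body edges top [528.3  41.9 162.6] [528.2 -15.3 162.6]
[173 170 170 168 145 103 111 139 140 142  99 120 140  92  84  96 117 158
  87  87  89 137 141 140 140 141 142 142 143 142 140 144 143 141 142 142
 137 142 141 133  64  60  64  65  64]
190 ######################################################################################################################.#...................#..#.....############
200 ############################################################################################################################..................................##
240 #######################################################################...................####################################################.............#....
(12, 301, 75, 63)
(288, 239, 78, 136)
red 20427.0 [134.8  70.3] [615.3 147.1]
red 891.5 [142.8 130.6] [572.9 147.5]
red 3624.0 [143.5  73.5] [613.1 141.2]
yellow 21692.5 [555.5  84.5] [ 604.9 -156.3]
yellow 832.0 [545.1 146.2] [ 560.5 -156.5]
yellow 3091.0 [551.1  90.5] [ 600.8 -153.8]
yellow 1104.0 [594.9  27.5] [ 642.3 -176.8]
```

```bash
python3 -m crank '[[25,0,0,0,10],[50,0,0,0,10],[68,0,0,0,10],[72.5,0,10,0,10],[72.5,0,25,0,10],[72.5,0,38,0,10],[72.5,0,44,0,10],[72.5,0,44,0,10]]'
python3 -m crank '[[0,0,0,0,10],[0,0,1,0,10],[0,0,3,0,10],[0,0,5,0,10],[0,0,5,0,10],[0,0,5,0,10]]'
python3 - <<'E'
from h import *
np.set_printoptions(precision=2,suppress=True)
s=ctrl.sense();print(s["position"],s["wrist_force"],s["ft_torque"])
k=cam("scene");cv2.imwrite("pics/s4.png",cv2.resize(k["img"][90:270,200:460],None,fx=3,fy=3,interpolation=cv2.INTER_CUBIC)[:,:,::-1])
E
```

```text
time: 5.58
position: [591.4, 12.6, 126.7]
eef_rot: [1.0, -0.0, -0.001, -0.0]
wrist_force: [0.4, -0.7, -5.3]
finger_gap: 23.9
grip_force: 80.0
time: 6.08
position: [592.7, 13.1, 123.4]
eef_rot: [1.0, -0.0, 0.0, 0.0]
wrist_force: [0.0, 0.1, -6.0]
finger_gap: 24.0
grip_force: 80.0
[592.69  13.08 123.41] [ 0.04  0.1  -6.05] [0.01 0.   0.01]
```

View pics/s4.png

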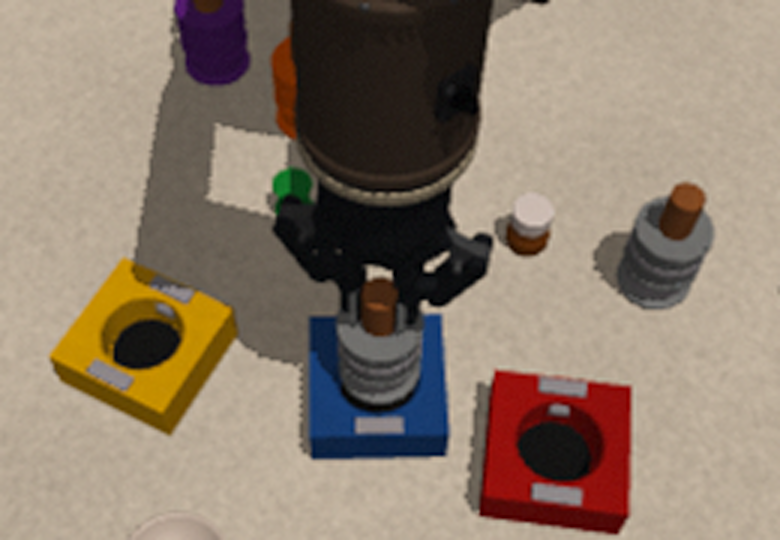

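The weight sits right over the blue well at (380,375), centred between its strips. Now I'm lowering gently.

```bash
python3 -m crank '[[0,0,1.5,0,10],[0,0,3,0,10],[0,0,4,0,10],[0,0,4,0,10]]'
python3 -m crank '[[0,0,1,0,10],[0,0,2,0,10],[0,0,3,0,10],[0,0,3,0,10],[0,0,3,0,10]]'
python3 -m crank '[[0,0,1,0,10],[0,0,2,0,10],[0,0,3,0,10],[0,0,3,0,10],[0,0,3,0,10]]'
```

```text
time: 6.47
position: [593.9, 12.9, 119.7]
eef_rot: [1.0, -0.0, 0.001, 0.0]
wrist_force: [4.6, -0.4, -0.5]
finger_gap: 24.2
grip_force: 80.8
time: 6.88
position: [593.6, 12.8, 116.3]
eef_rot: [1.0, -0.0, 0.001, 0.0]
wrist_force: [5.4, -1.3, -6.8]
finger_gap: 23.5
grip_force: 80.0
time: 7.3
position: [593.8, 12.9, 113.4]
eef_rot: [1.0, -0.0, 0.001, 0.0]
wrist_force: [6.1, -2.2, -6.0]
finger_gap: 23.8
grip_force: 80.2
```

```bash
python3 -m crank '[[0.5,0.2,0,0,10],[1,0.4,0,0,10],[1,0.4,0,0,10],[1,0.4,0.7,0,10],[1,0.4,1.5,0,10],[1,0.4,1.5,0,10]]'
python3 -m crank '[[0,0,0.7,0,10],[0,0,1.5,0,10],[0,0,1.5,0,10],[0,0,1.5,0,10]]'
```

```text
time: 7.8
position: [594.4, 12.6, 112.0]
eef_rot: [1.0, -0.0, 0.001, 0.0]
wrist_force: [4.9, 0.5, -1.7]
finger_gap: 24.0
grip_force: 80.4
time: 8.13
position: [594.4, 12.7, 110.6]
eef_rot: [1.0, -0.0, 0.001, -0.0]
wrist_force: [5.3, 0.2, -2.3]
finger_gap: 23.7
grip_force: 80.6
```

```bash
python3 -m crank '[[0.6,0,0,0,10],[1.2,0,0,0,10],[1.2,0,0.7,0,10],[1.2,0,1.5,0,10],[1.2,0,2,0,10],[1.2,0,2,0,10]]'
python3 -m crank '[[0,0,0.7,0,10],[0,0,1.4,0,10],[0,0,2,0,10],[0,0,2,0,10]]'
python3 -m crank '[[0,0,0.7,0,10],[0,0,1.4,0,10],[0,0,2,0,10],[0,0,2,0,10]]'
```

```text
time: 8.63
position: [595.0, 12.6, 108.2]
eef_rot: [1.0, -0.0, 0.0, -0.0]
wrist_force: [6.1, -0.0, -0.8]
finger_gap: 24.2
grip_force: 80.8
time: 8.97
position: [594.7, 12.7, 106.0]
eef_rot: [1.0, -0.0, -0.0, -0.0]
wrist_force: [5.2, 0.6, -3.2]
finger_gap: 24.1
grip_force: 80.4
time: 9.3
position: [594.6, 12.7, 103.8]
eef_rot: [1.0, -0.0, -0.0, -0.0]
wrist_force: [5.5, 1.4, -6.0]
finger_gap: 24.2
grip_force: 80.1
```

```bash
python3 -m crank '[[0.6,0.2,0.8,0,10],[1.2,0.3,1.6,0,10],[1.2,0.3,2.4,0,10],[1.2,0.3,3.2,0,10],[1.2,0.3,4,0,10],[1.2,0.3,4,0,10]]'
python3 -m crank '[[0,0,0.7,0,10],[0,0,1.4,0,10],[0,0,2,0,10],[0,0,2,0,10]]'
python3 -m crank '[[0,0,0.7,0,10],[0,0,1.4,0,10],[0,0,2,0,10],[0,0,2,0,10]]'
```

```text
time: 9.8
position: [595.6, 12.3, 99.8]
eef_rot: [1.0, -0.0, -0.001, -0.0]
wrist_force: [4.1, 1.2, -10.6]
finger_gap: 24.1
grip_force: 79.9
time: 10.13
position: [595.8, 12.3, 98.1]
eef_rot: [1.0, -0.0, -0.0, 0.0]
wrist_force: [2.6, 0.2, -9.1]
finger_gap: 23.8
grip_force: 79.9
time: 10.47
position: [595.8, 12.3, 96.2]
eef_rot: [1.0, -0.0, -0.0, 0.0]
wrist_force: [0.9, 0.5, -5.0]
finger_gap: 23.8
grip_force: 80.3
```

```bash
python3 -m crank '[[0,0,0.7,0,10],[0,0,1.4,0,10],[0,0,1.4,0,10],[0,0,1.4,0,10]]'
python3 -m crank '[[0,0,0.5,0,10],[0,0,1,0,10],[0,0,1,0,10],[0,0,1,0,10]]'
```

```text
time: 10.8
position: [596.1, 12.3, 95.0]
eef_rot: [1.0, -0.0, -0.0, -0.0]
wrist_force: [-0.8, 0.2, -1.0]
finger_gap: 23.7
grip_force: 80.7
time: 11.13
position: [596.1, 12.3, 94.0]
eef_rot: [1.0, -0.0, 0.0, 0.0]
wrist_force: [-1.9, -1.0, 1.9]
finger_gap: 24.3
grip_force: 81.0
```

```bash
python3 -m crank '[[0,0,0,0,30],[0,0,0,0,45],[0,0,0,0,70],[0,0,0,0,85],[0,0,0,0,85],[0,0,-10,0,85],[0,0,-40,0,85],[0,0,-75,0,85]]'
python3 -m crank '[[-20,3,-8,0,85],[-60,10,-10,0,85],[-100,18,-10,0,85],[-140,25,-10,0,85],[-168,31,-10,0,85],[-168,31,-10,0,85],[-168,31,-10,0,85],[-168,31,-10,0,85]]'
python3 - <<'E'
from h import *
np.set_printoptions(precision=1,suppress=True)
print(ctrl.sense()["position"],ctrl.sense()["wrist_force"])
k=cam("wrist")
for c,A,r in blobs(k,"brown",700,60000): print(c,A,plane(k,c,94)[:2])
k=cam("scene")
for c,A,r in blobs(k,"brown",40,300): print("scene",c,A,plane(k,c,94)[:2])
E
```

```text
time: 11.8
position: [594.7, 12.4, 168.6]
eef_rot: [1.0, -0.0, -0.002, -0.0]
wrist_force: [0.8, 1.2, -0.4]
finger_gap: 84.9
grip_force: 0.0
time: 12.47
position: [429.2, -18.8, 179.8]
eef_rot: [1.0, -0.0, 0.001, 0.0]
wrist_force: [0.5, 0.1, 0.6]
finger_gap: 85.0
grip_force: 0.0
[429.2 -18.8 179.8] [0.5 0.1 0.6]
[410.9 308.4] 3032.5 [359.  -82.1]
[321.8 220.8] 1698.0 [425.9 -17.8]
[ 10.9 199.5] 750.0 [441. 187.]
[195.3 189.2] 795.5 [447.8  64.8]
scene [  2.6 319.7] 60.5 [ 958.9 -484.1]
scene [325.8 199.2] 194.0 [584.4  13.1]
scene [426.9 159.9] 184.0 [432.9 208.1]
scene [329.  137.8] 163.5 [423.6 -17. ]
scene [295.8 129.1] 111.0 [416.8 -98.2]
scene [298.3 105.3] 212.5 [ 343.  -112.5]
scene [268.1  84.3] 144.5 [ 291.9 -205.8]
```

```bash
python3 -m crank '[[-2.5,0,30,0,85],[-2.5,0,60,0,85],[-2.5,0,85,0,85],[-2.5,0,96,0,85],[-2.5,0,96,0,60],[-2.5,0,96,0,30],[-2.5,0,96,0,10],[-2.5,0,96,0,10]]' 80
python3 -m crank '[[0,0,0,0,10],[0,0,0,0,10],[0,0,0,0,10],[0,0,0,0,10],[0,0,0,0,10]]'
python3 -m crank '[[0,0,-4,0,10],[0,0,-10,0,10],[0,0,-20,0,10],[0,0,-32,0,10],[0,0,-40,0,10],[0,0,-40,0,10],[0,0,-40,0,10],[0,0,-40,0,10]]'
python3 -m crank '[[0,0,0,0,10],[0,0,0,0,10],[0,0,0,0,10],[0,0,0,0,10],[0,0,0,0,10],[0,0,0,0,10]]'
```

```text
time: 13.23
position: [426.5, -18.7, 83.8]
eef_rot: [1.0, -0.0, 0.001, 0.0]
wrist_force: [0.6, -0.3, 0.4]
finger_gap: 38.6
grip_force: 0.0
time: 13.65
position: [426.5, -18.7, 84.0]
eef_rot: [1.0, -0.0, 0.001, 0.0]
wrist_force: [-0.9, 1.2, 11.9]
finger_gap: 23.7
grip_force: 77.7
time: 14.32
position: [425.5, -18.6, 122.7]
eef_rot: [1.0, -0.0, -0.0, -0.0]
wrist_force: [0.4, -0.0, -1.7]
finger_gap: 23.8
grip_force: 78.5
time: 14.82
position: [425.6, -18.6, 122.8]
eef_rot: [1.0, -0.0, -0.0, -0.0]
wrist_force: [0.2, 0.5, -1.4]
finger_gap: 24.2
grip_force: 78.5
```

1.4 N: the hollow weight, so the red dock.

```bash
python3 -m crank '[[5,-5,-25,0,10],[20,-20,-45,0,10],[35,-50,-50,0,10],[50,-82,-50,0,10],[65,-112,-50,0,10],[85,-140,-50,0,10],[105,-160,-50,0,10],[115,-170,-50,0,10]]'
python3 -m crank '[[0,0,0,0,10],[0,0,0,0,10],[0,0,0,0,10],[0,0,0,0,10]]'
cat > dock.py <<'E'
import sys
from h import *
np.set_printoptions(precision=1,suppress=True)
col=sys.argv[1];k=cam("wrist");im=k["img"];h=cv2.cvtColor(im,cv2.COLOR_RGB2HSV);p=ctrl.sense()["position"]
print(p,"pred rim row",proj(k,[p[0]+30,p[1],p[2]-80.6]))
m=cv2.inRange(h,*map(np.array,HSV[col]))
if col=="red": m|=cv2.inRange(h,*map(np.array,HSV["red2"]))
for c in cv2.findContours(m,cv2.RETR_CCOMP,cv2.CHAIN_APPROX_NONE)[0]:
    if cv2.contourArea(c)>500: e=cv2.fitEllipse(c);print(col,cv2.contourArea(c),np.array(e[0]),plane(k,e[0],40)[:2])
g=cv2.cvtColor(im,cv2.COLOR_RGB2GRAY);print(g[155:190,322])
s=h[235,240:410,1];i=np.where(s<35)[0]+240;print("body cols at 235",h[235,250:270,1],h[235,375:395,1])
cv2.imwrite(f"pics/d_{col}.png",im[:,:,::-1])
E
python3 dock.py red
```

```text
time: 15.48
position: [542.7, 154.1, 173.0]
eef_rot: [1.0, 0.001, 0.001, -0.0]
wrist_force: [-0.9, -0.5, -1.9]
finger_gap: 24.1
grip_force: 78.7
time: 15.82
position: [539.9, 150.7, 172.8]
eef_rot: [1.0, -0.0, -0.0, 0.0]
wrist_force: [-0.2, 0.0, -0.2]
finger_gap: 23.9
grip_force: 78.7
[540.1 150.6 172.9] pred rim row [323.2 172.8]
red 18992.0 [322.2  93.7] [618.5 151.2]
red 825.5 [327.7 156.3] [572.7 147. ]
red 3921.0 [322.2 100.2] [614.  151.2]
red 1077.5 [315.9  36.8] [656.5 155.6]
[163 166 165 164 165 164 161 161 161 154 115  83 102 123 144 181 183 156
 121 135 136 137 140 140 143 134  93  95 124 132 127  88  79  81  83]
body cols at 235 [37 38 37 39 38 37 37 36 35 39 37 38 36 36 31 17 13 10 13 12] [11 15 13 12 12 31 42 43 42 43 45 40 44 44 41 44 41 44 41 43]
```

```bash
python3 -m crank '[[25,0,0,0,10],[50,0.3,0,0,10],[70,0.6,0,0,10],[75.4,0.6,10,0,10],[75.4,0.6,25,0,10],[75.4,0.6,38,0,10],[75.4,0.6,46,0,10],[75.4,0.6,49,0,10]]'
python3 -m crank '[[0,0,0,0,10],[0,0,0,0,10],[0,0,1,0,10],[0,0,2,0,10],[0,0,3,0,10],[0,0,3,0,10]]'
python3 -m crank '[[0,0,1,0,10],[0,0,2,0,10],[0,0,3,0,10],[0,0,3,0,10],[0,0,3,0,10]]'
```

```text
time: 16.53
position: [614.8, 150.1, 122.4]
eef_rot: [1.0, -0.0, -0.001, 0.0]
wrist_force: [0.7, 0.3, -1.7]
finger_gap: 23.7
grip_force: 78.7
time: 17.03
position: [615.8, 150.7, 121.1]
eef_rot: [1.0, -0.0, -0.0, -0.0]
wrist_force: [-2.8, 0.3, 2.3]
finger_gap: 24.0
grip_force: 78.8
time: 17.45
position: [615.9, 150.7, 117.7]
eef_rot: [1.0, -0.0, -0.0, 0.0]
wrist_force: [-2.1, -0.3, -2.0]
finger_gap: 24.1
grip_force: 78.7
```

Sliding in with small side forces. I'm trimming x a little and continuing.

```bash
python3 -m crank '[[-0.4,0,1,0,10],[-0.6,0,2,0,10],[-0.6,0,3,0,10],[-0.6,0,3,0,10]]'
python3 -m crank '[[0,0,0.7,0,10],[0,0,1.5,0,10],[0,0,1.5,0,10],[0,0,1.5,0,10]]'
python3 -m crank '[[0,0,0.7,0,10],[0,0,1.5,0,10],[0,0,1.5,0,10],[0,0,1.5,0,10]]'
python3 -m crank '[[0,0,0.7,0,10],[0,0,1.5,0,10],[0,0,1.5,0,10],[0,0,1.5,0,10]]'
```

```text
time: 17.78
position: [615.4, 150.7, 114.7]
eef_rot: [1.0, -0.0, -0.0, 0.0]
wrist_force: [-1.8, 0.2, -0.8]
finger_gap: 24.1
grip_force: 78.9
time: 18.12
position: [615.3, 150.7, 113.4]
eef_rot: [1.0, -0.0, -0.0, 0.0]
wrist_force: [-3.1, -0.0, 0.6]
finger_gap: 24.0
grip_force: 79.0
time: 18.45
position: [615.4, 150.7, 111.8]
eef_rot: [1.0, -0.0, -0.0, 0.0]
wrist_force: [-2.4, 0.9, 0.2]
finger_gap: 23.8
grip_force: 79.0
time: 18.78
position: [615.4, 150.7, 110.3]
eef_rot: [1.0, -0.0, -0.0, 0.0]
wrist_force: [-2.5, -0.5, 1.7]
finger_gap: 23.6
grip_force: 79.0
```

```bash
python3 -m crank '[[-0.4,0,0.7,0,10],[-0.7,0,1.5,0,10],[-0.7,0,1.5,0,10],[-0.7,0,1.5,0,10]]'
python3 -m crank '[[0,0,0.7,0,10],[0,0,1.5,0,10],[0,0,1.5,0,10],[0,0,1.5,0,10]]'
python3 -m crank '[[0,0,0.7,0,10],[0,0,1.5,0,10],[0,0,1.5,0,10],[0,0,1.5,0,10]]'
python3 -m crank '[[0,0,0.7,0,10],[0,0,1.5,0,10],[0,0,1.5,0,10],[0,0,1.5,0,10]]'
python3 -m crank '[[0,0,0.7,0,10],[0,0,1.5,0,10],[0,0,1.5,0,10],[0,0,1.5,0,10]]'
```

```text
time: 19.12
position: [614.9, 150.8, 108.8]
eef_rot: [1.0, -0.0, 0.0, -0.0]
wrist_force: [-1.9, -0.3, 0.3]
finger_gap: 23.8
grip_force: 79.1
time: 19.45
position: [614.7, 150.7, 107.2]
eef_rot: [1.0, -0.0, -0.0, 0.0]
wrist_force: [-1.8, 0.3, -0.7]
finger_gap: 24.0
grip_force: 79.0
time: 19.78
position: [614.6, 150.7, 105.5]
eef_rot: [1.0, -0.0, -0.0, 0.0]
wrist_force: [-0.3, 0.7, -5.0]
finger_gap: 24.2
grip_force: 78.9
time: 20.12
position: [614.5, 150.7, 104.1]
eef_rot: [1.0, -0.0, -0.0, 0.0]
wrist_force: [-0.3, -0.2, -5.5]
finger_gap: 24.1
grip_force: 78.8
time: 20.45
position: [614.6, 150.7, 102.6]
eef_rot: [1.0, -0.0, -0.0, 0.0]
wrist_force: [-1.0, 0.1, -8.1]
finger_gap: 24.1
grip_force: 78.7
```

Caught (the catches now pull it down); now to the floor at TCP z ≈ 95.8.

```bash
python3 -m crank '[[0,0,0.8,0,10],[0,0,1.6,0,10],[0,0,2.4,0,10],[0,0,3.2,0,10],[0,0,4,0,10],[0,0,5,0,10],[0,0,5,0,10],[0,0,5,0,10]]'
python3 -m crank '[[0,0,0.7,0,10],[0,0,1.5,0,10],[0,0,1.5,0,10],[0,0,1.5,0,10]]'
python3 -m crank '[[0,0,0.7,0,10],[0,0,1.3,0,10],[0,0,1.3,0,10],[0,0,1.3,0,10]]'
```

```text
time: 21.12
position: [615.0, 150.8, 98.0]
eef_rot: [1.0, -0.0, 0.0, -0.0]
wrist_force: [-0.3, 0.7, -2.5]
finger_gap: 23.9
grip_force: 78.8
time: 21.45
position: [614.8, 150.7, 96.4]
eef_rot: [1.0, -0.0, 0.0, -0.0]
wrist_force: [0.0, -0.5, -2.5]
finger_gap: 23.9
grip_force: 78.8
time: 21.78
position: [614.9, 150.8, 95.2]
eef_rot: [1.0, -0.0, 0.0, -0.0]
wrist_force: [-0.0, 0.4, 0.9]
finger_gap: 24.1
grip_force: 78.9
```

```bash
python3 -m crank '[[0,0,0.7,0,10],[0,0,1.2,0,10],[0,0,1.2,0,10],[0,0,1.2,0,10]]'
python3 -m crank '[[0,0,0,0,30],[0,0,0,0,45],[0,0,0,0,70],[0,0,0,0,85],[0,0,0,0,85],[0,0,-10,0,85],[0,0,-40,0,85],[0,0,-75,0,85]]'
python3 -m crank '[[-20,-5,-8,0,85],[-60,-16,-10,0,85],[-100,-30,-10,0,85],[-140,-44,-10,0,85],[-178,-56,-10,0,85],[-178,-56,-10,0,85],[-178,-56,-10,0,85],[-178,-56,-10,0,85]]'
python3 - <<'E'
from h import *
np.set_printoptions(precision=1,suppress=True)
print(ctrl.sense()["position"],ctrl.sense()["wrist_force"])
k=cam("wrist")
for c,A,r in blobs(k,"brown",700,60000): print(c,A,plane(k,c,94)[:2])
k=cam("scene")
for c,A,r in blobs(k,"brown",40,300): print("scene",c,A,plane(k,c,104)[:2])
E
```

```text
time: 22.12
position: [614.9, 150.8, 94.0]
eef_rot: [1.0, -0.0, 0.0, -0.0]
wrist_force: [-2.5, -0.3, 4.6]
finger_gap: 24.1
grip_force: 79.2
time: 22.78
position: [613.3, 150.4, 168.5]
eef_rot: [1.0, -0.0, -0.002, 0.0]
wrist_force: [0.7, -0.3, 0.1]
finger_gap: 85.3
grip_force: 0.0
time: 23.45
position: [437.5, 207.2, 179.8]
eef_rot: [1.0, 0.0, 0.001, -0.0]
wrist_force: [1.0, 0.8, -0.8]
finger_gap: 84.9
grip_force: 0.0
[437.5 207.2 179.8] [ 1.   0.8 -0.8]
[324.3 218.9] 1696.5 [435.5 206.5]
[435.9 198.3] 796.5 [449.7 133.1]
scene [  2.6 319.7] 62.0 [ 958.9 -475.5]
scene [408.7 225.7] 45.5 [609.8 186.9]
scene [392.  222.4] 227.5 [610.3 154. ]
scene [325.8 199.2] 194.0 [590.1  14.2]
scene [375.3 169.5] 95.5 [492.6 100.9]
scene [426.9 160. ] 186.0 [440.8 206.5]
scene [268.1  84.4] 144.5 [ 302.2 -201.5]
scene [451.2   7.4] 202.0 [-126.   222.4]
```

```bash
python3 -m crank '[[-2,0.8,30,0,85],[-2,0.8,60,0,85],[-2,0.8,85,0,85],[-2,0.8,96,0,85],[-2,0.8,96,0,60],[-2,0.8,96,0,30],[-2,0.8,96,0,10],[-2,0.8,96,0,10]]' 80
python3 -m crank '[[0,0,0,0,10],[0,0,0,0,10],[0,0,0,0,10],[0,0,0,0,10],[0,0,0,0,10]]'
python3 -m crank '[[0,0,-4,0,10],[0,0,-10,0,10],[0,0,-20,0,10],[0,0,-32,0,10],[0,0,-40,0,10],[0,0,-40,0,10],[0,0,-40,0,10],[0,0,-40,0,10]]'
python3 -m crank '[[0,0,0,0,10],[0,0,0,0,10],[0,0,0,0,10],[0,0,0,0,10],[0,0,0,0,10],[0,0,0,0,10]]'
```

```text
time: 24.22
position: [435.8, 206.1, 83.9]
eef_rot: [1.0, -0.0, 0.001, -0.0]
wrist_force: [0.3, 0.2, 0.2]
finger_gap: 38.1
grip_force: 0.0
time: 24.63
position: [435.6, 206.2, 84.1]
eef_rot: [1.0, -0.0, 0.001, -0.0]
wrist_force: [-0.5, -2.5, 10.6]
finger_gap: 24.1
grip_force: 77.8
time: 25.3
position: [434.6, 205.9, 122.8]
eef_rot: [1.0, -0.0, -0.0, 0.0]
wrist_force: [0.6, -0.8, -2.6]
finger_gap: 24.2
grip_force: 78.6
time: 25.8
position: [434.7, 205.9, 122.8]
eef_rot: [1.0, -0.0, -0.0, 0.0]
wrist_force: [0.2, -0.2, -3.7]
finger_gap: 24.1
grip_force: 78.6
```

3.6 N: the filled weight, so the yellow dock.

```bash
python3 -m crank '[[5,5,-25,0,10],[20,20,-45,0,10],[35,50,-50,0,10],[45,85,-50,0,10],[55,121,-50,0,10],[60,157,-50,0,10],[63,193,-50,0,10],[66,225,-50,0,10]]'
python3 -m crank '[[4,34,0,0,10],[10,68,0,0,10],[16,100,0,0,10],[22,130,0,0,10],[27,149,0,0,10],[27,149,0,0,10],[27,149,0,0,10],[27,149,0,0,10]]'
python3 -m crank '[[0,0,0,0,10],[0,0,0,0,10],[0,0,0,0,10]]'
python3 dock.py yellow
```

```text
time: 26.47
position: [500.7, -21.1, 172.9]
eef_rot: [1.0, -0.0, 0.0, 0.0]
wrist_force: [0.9, 0.1, -3.1]
finger_gap: 23.9
grip_force: 79.4
time: 27.13
position: [527.2, -167.7, 172.6]
eef_rot: [1.0, -0.0, -0.0, -0.0]
wrist_force: [0.4, 0.4, -3.0]
finger_gap: 23.7
grip_force: 79.5
time: 27.38
position: [527.6, -167.3, 173.0]
eef_rot: [1.0, 0.0, -0.0, -0.0]
wrist_force: [1.1, 0.4, -3.8]
finger_gap: 24.1
grip_force: 79.5
[ 527.7 -167.4  173. ] pred rim row [323.5 173. ]
yellow 18972.0 [321.9  94.9] [ 605.5 -166.4]
yellow 807.5 [308.2 156. ] [ 560.8 -155.8]
yellow 4071.0 [321.7  99.4] [ 602.4 -166.2]
yellow 1042.0 [336.   39.7] [ 642.5 -176.3]
[150 153 152 153 151 154 151 155 151 150 147 150 150 151 154 158 141 109
 121 124 127 127 129 129 122  86  89 119 121 102  77  71  71  76  87]
body cols at 235 [39 39 38 37 40 37 39 38 39 39 37 38 35 35 27 13 12 10 10 12] [16  8 12 15 17 18 38 41 45 44 46 45 46 48 41 42 43 44 46 40]
```

```bash
python3 -m crank '[[25,0,0,0,10],[50,-0.3,0,0,10],[70,-0.6,0,0,10],[74.8,-0.6,10,0,10],[74.8,-0.6,25,0,10],[74.8,-0.6,38,0,10],[74.8,-0.6,46,0,10],[74.8,-0.6,48,0,10]]'
python3 -m crank '[[0,0,0,0,10],[0,0,0,0,10],[0,0,1,0,10],[0,0,2,0,10],[0,0,3,0,10],[0,0,3,0,10]]'
python3 -m crank '[[0,0,1,0,10],[0,0,2,0,10],[0,0,3,0,10],[0,0,3,0,10],[0,0,3,0,10]]'
```

```text
time: 28.1
position: [601.2, -166.9, 123.2]
eef_rot: [1.0, 0.0, -0.001, -0.0]
wrist_force: [-0.3, 0.7, -2.8]
finger_gap: 24.1
grip_force: 79.3
time: 28.6
position: [602.5, -167.5, 122.0]
eef_rot: [1.0, -0.0, 0.0, 0.0]
wrist_force: [-0.8, 0.5, -1.9]
finger_gap: 23.7
grip_force: 79.3
time: 29.02
position: [602.1, -167.3, 118.6]
eef_rot: [1.0, -0.0, -0.0, -0.0]
wrist_force: [-2.9, 0.4, -3.6]
finger_gap: 23.9
grip_force: 79.5
```

Entering cleanly; same gentle steps.

```bash
python3 -m crank '[[-0.5,0,1,0,10],[-0.9,0,2,0,10],[-0.9,0,3,0,10],[-0.9,0,3,0,10]]'
python3 -m crank '[[0,0,0.7,0,10],[0,0,1.5,0,10],[0,0,1.5,0,10],[0,0,1.5,0,10]]'
python3 -m crank '[[0,0,0.7,0,10],[0,0,1.5,0,10],[0,0,1.5,0,10],[0,0,1.5,0,10]]'
python3 -m crank '[[0,0,0.7,0,10],[0,0,1.5,0,10],[0,0,1.5,0,10],[0,0,1.5,0,10]]'
python3 -m crank '[[0,0,0.7,0,10],[0,0,1.5,0,10],[0,0,1.5,0,10],[0,0,1.5,0,10]]'
```

```text
time: 29.35
position: [601.5, -167.5, 115.7]
eef_rot: [1.0, -0.0, -0.0, -0.0]
wrist_force: [-1.9, 0.7, -3.7]
finger_gap: 24.0
grip_force: 79.5
time: 29.68
position: [601.6, -167.5, 114.4]
eef_rot: [1.0, -0.0, 0.0, 0.0]
wrist_force: [-1.7, 0.1, -2.7]
finger_gap: 24.5
grip_force: 79.7
time: 30.02
position: [601.5, -167.5, 112.8]
eef_rot: [1.0, -0.0, -0.0, -0.0]
wrist_force: [-2.5, -0.0, -1.1]
finger_gap: 23.6
grip_force: 79.9
time: 30.35
position: [601.5, -167.5, 111.3]
eef_rot: [1.0, -0.0, -0.0, -0.0]
wrist_force: [-2.5, 0.5, -0.8]
finger_gap: 24.0
grip_force: 79.9
time: 30.68
position: [601.5, -167.4, 109.7]
eef_rot: [1.0, -0.0, -0.0, -0.0]
wrist_force: [-3.3, 0.6, -1.4]
finger_gap: 24.0
grip_force: 79.9
```

```bash
python3 -m crank '[[-0.4,0,0.7,0,10],[-0.7,0,1.5,0,10],[-0.7,0,1.5,0,10],[-0.7,0,1.5,0,10]]'
python3 -m crank '[[0,0,0.7,0,10],[0,0,1.5,0,10],[0,0,1.5,0,10],[0,0,1.5,0,10]]'
python3 -m crank '[[0,0,0.7,0,10],[0,0,1.5,0,10],[0,0,1.5,0,10],[0,0,1.5,0,10]]'
python3 -m crank '[[0,0,0.8,0,10],[0,0,1.6,0,10],[0,0,2.4,0,10],[0,0,3.2,0,10],[0,0,3.2,0,10],[0,0,3.2,0,10]]'
python3 -m crank '[[0,0,0.8,0,10],[0,0,1.6,0,10],[0,0,2.4,0,10],[0,0,3.2,0,10],[0,0,3.2,0,10],[0,0,3.2,0,10]]'
```

```text
time: 31.02
position: [600.9, -167.5, 108.2]
eef_rot: [1.0, -0.0, -0.0, 0.0]
wrist_force: [-0.9, 0.3, -3.0]
finger_gap: 23.9
grip_force: 79.9
time: 31.35
position: [600.7, -167.5, 106.6]
eef_rot: [1.0, -0.0, -0.0, -0.0]
wrist_force: [-2.0, -0.0, -6.3]
finger_gap: 24.0
grip_force: 79.7
time: 31.68
position: [600.6, -167.4, 105.0]
eef_rot: [1.0, -0.0, -0.0, -0.0]
wrist_force: [-0.2, -0.7, -8.4]
finger_gap: 23.9
grip_force: 79.3
time: 32.18
position: [600.7, -167.4, 101.8]
eef_rot: [1.0, -0.0, -0.0, -0.0]
wrist_force: [-0.8, 0.2, -11.1]
finger_gap: 24.0
grip_force: 79.2
time: 32.68
position: [601.0, -167.5, 99.1]
eef_rot: [1.0, -0.0, 0.0, 0.0]
wrist_force: [-1.1, 0.3, -4.5]
finger_gap: 23.7
grip_force: 79.4
```

```bash
python3 -m crank '[[0,0,0.8,0,10],[0,0,1.6,0,10],[0,0,2.6,0,10],[0,0,2.6,0,10],[0,0,2.6,0,10]]'
python3 -m crank '[[0,0,0.7,0,10],[0,0,1.3,0,10],[0,0,1.3,0,10],[0,0,1.3,0,10]]'
python3 -m crank '[[0,0,0.7,0,10],[0,0,1.2,0,10],[0,0,1.2,0,10],[0,0,1.2,0,10]]'
```

```text
time: 33.1
position: [601.0, -167.5, 96.4]
eef_rot: [1.0, -0.0, 0.0, 0.0]
wrist_force: [-0.0, -0.3, -2.5]
finger_gap: 23.6
grip_force: 79.5
time: 33.43
position: [601.0, -167.5, 95.2]
eef_rot: [1.0, -0.0, 0.0, 0.0]
wrist_force: [-0.9, -0.8, -0.2]
finger_gap: 24.2
grip_force: 79.8
time: 33.77
position: [601.0, -167.5, 94.1]
eef_rot: [1.0, -0.0, 0.0, 0.0]
wrist_force: [-0.8, 0.1, 3.4]
finger_gap: 24.2
grip_force: 80.2
```

Home on the floor. I'm releasing, backing away and checking the scene.

```bash
python3 -m crank '[[0,0,0,0,30],[0,0,0,0,45],[0,0,0,0,70],[0,0,0,0,85],[0,0,0,0,85],[0,0,-10,0,85],[0,0,-40,0,85],[0,0,-75,0,85]]'
python3 -m crank '[[-20,10,-20,0,85],[-50,30,-40,0,85],[-80,55,-50,0,85],[-100,85,-50,0,85],[-110,115,-50,0,85],[-115,140,-50,0,85],[-115,140,-50,0,85],[-115,140,-50,0,85]]'
python3 - <<'E'
from h import *
np.set_printoptions(precision=1,suppress=True)
print(ctrl.sense()["time"],ctrl.sense()["position"])
k=cam("scene");cv2.imwrite("pics/s9.png",cv2.resize(k["img"][60:340,120:540],None,fx=1.9,fy=1.9,interpolation=cv2.INTER_CUBIC)[:,:,::-1])
for c,A,r in blobs(k,"brown",100,300): print(c,A,plane(k,c,104)[:2])
# vertical check: expected knob-top pixel for underside z=11
E
```

```text
time: 34.43
position: [599.5, -167.0, 168.5]
eef_rot: [1.0, -0.0, -0.002, -0.001]
wrist_force: [0.5, 0.3, 0.7]
finger_gap: 85.0
grip_force: 0.0
time: 35.1
position: [485.5, -308.6, 219.6]
eef_rot: [1.0, -0.001, 0.0, 0.0]
wrist_force: [0.1, 0.5, -0.3]
finger_gap: 84.9
grip_force: 0.0
35.1 [ 485.5 -308.6  219.6]
[392.  222.4] 228.0 [610.3 154. ]
[325.8 199.3] 193.5 [590.2  14.2]
[241.  184.6] 196.0 [ 598.1 -167.1]
[268.1  83.8] 150.0 [ 300.4 -202. ]
[150.9   7.3] 162.5 [  82.1 -630. ]
```

View pics/s9.png

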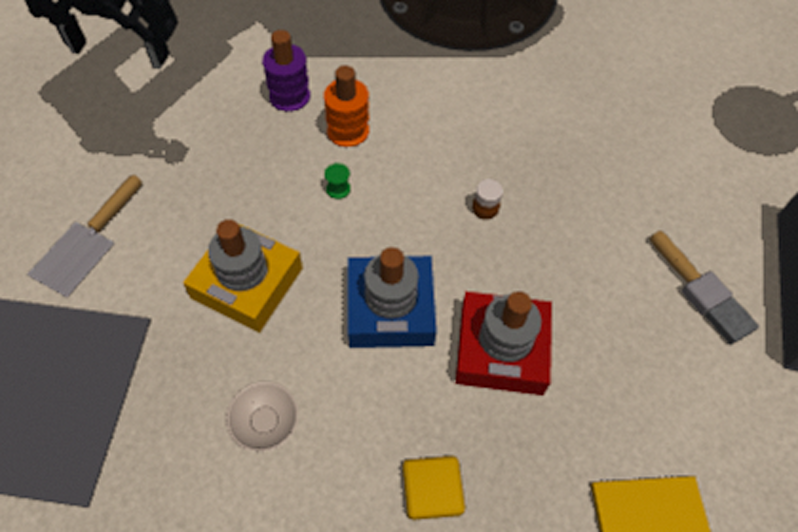

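All three weights sit equally deep and upright in yellow (235,260), blue (390,285) and red (512,330). The spool, jar, dish, tape case, brush and spatula haven't moved, and the arm is clear.

```bash
python3 -c "
from rig import ctrl
print(ctrl.job_done())"
```

```text
the job is handed in; nothing more can be done
None
```

The job is handed in at about 35 s on the robot's clock: the solid weight (6.3 N when lifted) is pressed home in the blue dock, the filled one (3.6 N) in the yellow and the hollow one (1.4 N) in the red, with nothing else on the table disturbed in the final picture.

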